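Put the returned pipe fittings back into their stock trays

TASK

Four returned pipe fittings lie on the shop counter; put each back into the tray that stocks its own kind and size, whatever its colour. Set it down gently (no dropping), the same way up as it is now and flat on the mesh, in the middle of the empty front compartment. Leave the tape measure and the spool of seal tape where they are.

Things in the scene. Friction and masses are not known exactly. Their poses are not given: they have to be found in the camera images.
- large_adaptor: Loose large straight male-thread adaptor, grey, 0.17 kg, standing on its socket, thread up: ribbed round body 52 mm diameter (53.5 over the ribs), 44 mm high, then a chromed thread 33 mm diameter; 62 mm high in all. Origin: centre of the underside, z up its axis.
- small_adaptor: Loose small straight male-thread adaptor, green, 0.07 kg, standing on its socket, thread up: ribbed round body 35 mm diameter, 36 mm high, then a chromed thread 21 mm diameter; 52 mm high in all. Origin: centre of the underside, z up its axis.
- elbow: Loose green elbow with one thread, 0.11 kg, lying flat (L), 36 mm thick. Origin: underside, centre of its 72 (x) by 52 mm (y) outline, z up. Threaded leg along +x at y = -8 mm: body 36 mm diameter to x = 18, chromed thread 26 mm diameter to x = 36. Plain leg 36 mm diameter along +y at x = -18 mm, to y = 26. Good grip: closing along y at (15, -8) mm.
- tee: Loose grey tee with a threaded branch, 0.12 kg, lying flat (T), 36 mm thick. Origin: underside, centre of its 74 (x) by 68 mm (y) outline, z up. Plain run 36 mm diameter along y at x = -19 mm, y = -34 to 34. Branch along +x at y = 0: body 36 mm diameter to x = 19, chromed thread 26 mm diameter to x = 37. Good grip: closing along y at (13, 0) mm.
- tray_large: Fixed mesh stock tray. Origin: middle of its empty front compartment (120 mm in x, 144 mm in y), on the mesh, 4 mm above the counter; z up, +x to the rear compartment (x 63 to 150 mm), which holds fixed stock: 2 large straight adaptors, 62 mm high. Walls 3 mm thick, tops 18 mm above the mesh (bar between compartments 12 mm). Stands at any of four places.
- tray_small: Fixed mesh stock tray. Origin: middle of its empty front compartment (120 mm in x, 144 mm in y), on the mesh, 4 mm above the counter; z up, +x to the rear compartment (x 63 to 150 mm), which holds fixed stock: 3 small straight adaptors, 52 mm high. Walls 3 mm thick, tops 18 mm above the mesh (bar between compartments 12 mm). Stands at any of four places.
- tray_elbow: Fixed mesh stock tray. Origin: middle of its empty front compartment (120 mm in x, 144 mm in y), on the mesh, 4 mm above the counter; z up, +x to the rear compartment (x 63 to 150 mm), which holds fixed stock: 2 threaded elbows lying, 36 mm high. Walls 3 mm thick, tops 18 mm above the mesh (bar between compartments 12 mm). Stands at any of four places.
- tray_tee: Fixed mesh stock tray. Origin: middle of its empty front compartment (120 mm in x, 144 mm in y), on the mesh, 4 mm above the counter; z up, +x to the rear compartment (x 63 to 150 mm), which holds fixed stock: 2 threaded tees lying, 36 mm high. Walls 3 mm thick, tops 18 mm above the mesh (bar between compartments 12 mm). Stands at any of four places.
- tape_measure: Bystander, leave alone: loose black tape measure standing on edge, 70 x 34 x 66 mm. Origin: centre of the underside.
- seal_tape: Bystander, leave alone: loose white spool of thread-seal tape with a blue label, lying flat, 54 mm diameter, 17 mm high. Origin: centre of the underside.
There are look-alikes about, which are no part of the job. What is shaped like the tee but pink or purple is not meant.

How it is judged:
By the outcome, as a careful person would: the job done as asked, in the order asked, and still so for the second after the job is handed in, with the robot touching nothing.
It also fails if it takes over 120 s, if anything falls off the work surface, if the arm or the gripper's body presses on something with over 40 N, if the wrist force passes 120 N, or if a joint passes its speed limit or range.

ROBOT

A 6-joint arm with a two-finger parallel gripper is mounted at the origin on the work surface. World frame = base frame: x ahead of the robot, y to its left, z up, the work surface at z = 0. Lengths are in mm, angles in degrees, forces in N, time in s.
With the tool pointing down it reaches from about 250 to 775 mm from the base axis. Payload 4 kg.
Tool frame: the origin (TCP) lies on the centre line of the jaws, within the pads' length; the fingertips stand 22 mm ahead of it and the grasp point (between the pads) lies 3 mm ahead of it; z points along the fingers, y is the line along which they close (so a half turn about z gives the same grasp; the last joint's range is limited). The gripper opens to 94 mm and grips with 3 to 60 N. Pads are 16 mm wide; open, the fingers measure 119 mm over their backs; the gripper's body (75 mm by 177 mm) begins 78 mm behind the grasp point.
Start: joints at [-72.198, 4.996, 78.535, -0, 96.463, -5.907], TCP at [221.15, -503.601, 193.006] pointing down, gripper open.
Joint ranges: [-177.83, 177.83], [-43.37, 116.18], [15.69, 146.23], [-61.86, 241.86], [9.47, 152.12], [-147.06, 147.06]. Speed limits (degrees/s): [159.86, 159.86, 180, 180, 180, 180].

INTERFACE

Orientations are given as a 3x3 rotation matrix whose columns are the frame's x, y, z axes.
In Python, from workcell import * gives the robot as it stands. The module is installed in compiled form; this text tells all that it offers.
- The arm moves only by the shell command python3 -m crank 'ROWS'. ROWS is JSON, one flat list of numbers, 7 for each row, row after row: the turn, a rotation vector about the tool's x, y, z in units of 5 degrees (1.0 is 5 degrees), then the shift along the tool's x, y, z in units of 25 mm (1.0 is 25 mm), then the finger opening in mm, from 0 to 94. In form: [rx, ry, rz, x, y, z, gripper, rx, ry, rz, x, y, z, gripper, ...]. A call has 1 to 8 rows; each row is the pose to reach, as a shift and turn from the pose commanded when the call began, along the tool's axes at that moment; what a row does not reach only later rows make up. A row lasts 1/12 s, in which the tool goes at most 41.7 mm and 7.16 degrees, less where a joint would pass 70% of its speed; a pose out of reach is approached as far as the arm can. A call with a gripper value outside its range is refused whole. The fingers move at their own pace and stop on an object; the grip force is fixed at half the most. Time passes only in rows, so rows that repeat a pose let the fingers close. It gives the time, the measured TCP pose, the force, the opening and the grip force at its end, in the units of the state.
- observe(): the state, without advancing time (a new reading comes with each control period).
- grab_frame(name): name is "scene" or "top" or "wrist"; returns a dict with "frame" (480x640x3 uint8, blue, green, red), "depth" (480x640 float32, mm along the optical axis (not along the pixel's ray), 0 where there is no reading), "fx", "fy", "cx", "cy" (pixels), "k1" (the pictures are not rectified: a ray, as slopes to the right and down, at radius r is drawn at 1 + k1 r^2 times it, then the intrinsics apply), "R" (3x3) and "t" (3): a world point X has camera coordinates R X + t. Camera axes: x right, y down, z forward; pixel columns grow to the right and rows downward; lengths in mm; the calibration is good to about 2 mm. A picture is of the moment at which its call begins.
- finish_job(): hands the job in; it is judged then, once.
Trained networks look in the newest picture that a camera, given by its name, has taken for a name from the list of things; names that differ only in an ending like _2 or _b are one class to them, and where a whole thing is asked for, a point or a joint stands for the part that bears it (a point fixed in the world has none). Each returns a list of dicts, best first, with "conf" (0 to 1); they miss things now and then, are a little off and sometimes report something else, mostly with a low value. They report only what shows in the picture. A call takes as long as a camera call. They do not tell look-alikes from the thing itself.
- boxes_of(camera, thing): "rect" ([left, top, width, height] as shares, 0 to 1, of the picture: columns of its width, rows of its height, round what is visible of it).
The state is a dict: "time_s": time; "joint_pos": joint angles; "dq": joint speeds; "joint_efforts": joint torques, N m; "position": TCP position; "eef_rot": TCP orientation; "wrist_force": force on the tool from outside, world axes, zero at the start; "torque": the same for the moment, N m; "width": opening from 0.0 (shut) to 1.0 (fully open); "grasp_force": force on a finger pad.
Only numpy, scipy, OpenCV 4.12 (cv2) and the standard library are available. Lean on these libraries where they do the work, as an engineer would, in place of code of your own. Each camera call takes 0.05 s, during which the arm holds its last target. There are 200 camera calls.

## Working session

There is one attempt and no reset: what is moved stays moved. The work goes in short steps, Python scripts to look and compute and a shell command to move; the robot and the scene stay as the last step left them, time stands still between calls to the robot, and variables do not carry over. Pictures are saved under pics/ and viewed, at most 14 in all, crops included, and the job is handed in when it is done.

```bash
mkdir -p pics
cat > h.py <<'E'
from workcell import *
import numpy as np, cv2
def snap(n):
    g=grab_frame(n); np.savez('pics/%s.npz'%n,**g); return g
def load(n): return dict(np.load('pics/%s.npz'%n))
def K(g): return np.array([[g['fx'],0,g['cx']],[0,g['fy'],g['cy']],[0,0,1]],float)
def cloud(g):
    h,w=g['depth'].shape; u,v=np.meshgrid(np.arange(w),np.arange(h))
    p=cv2.undistortPoints(np.stack([u,v],-1).reshape(-1,1,2).astype(float),K(g),np.array([float(g['k1']),0,0,0])).reshape(h,w,2)
    d=g['depth'][...,None]; c=np.concatenate([p*d,d],-1)
    return (c-g['t'])@g['R']
def proj(g,X): 
    r,_=cv2.Rodrigues(g['R']); return cv2.projectPoints(np.float64(X).reshape(-1,1,3),r,np.float64(g['t']),K(g),np.array([float(g['k1']),0,0,0]))[0].reshape(-1,2)
E
python3 - <<'E'
from h import *
s=observe(); print(s)
for n in ['top','scene']:
    g=snap(n); cv2.imwrite('pics/%s0.png'%n,g['frame']); C=cloud(g)
    print(n,g['R'].round(2).tolist(),g['t'])
    for t in ['large_adaptor','small_adaptor','elbow','tee','tray_large','tray_small','tray_elbow','tray_tee','tape_measure','seal_tape']:
        for b in boxes_of(n,t)[:6]:
            l,tp,w,h=b['rect']; u,v=(l+w/2)*640,(tp+h/2)*480
            print(t,round(b['conf'],2),int(u),int(v),int(w*640),int(h*480),C[int(v),int(u)].round())
E
```

```text
{'time_s': 0.0, 'joint_pos': array([-7.21985809e+01,  5.03932027e+00,  7.86239861e+01, -7.74801442e-04,
        9.64629388e+01, -5.90702268e+00]), 'dq': array([-0.01490247,  0.03762431,  0.02489908, -0.05050542, -0.05066543,
       -0.12743497]), 'joint_efforts': array([ 6.46145090e-04, -3.40179348e+01, -3.02428007e+01,  7.16184033e-02,
        3.28880560e-02, -1.74578986e-04]), 'position': array([ 220.96099132, -503.03290655,  191.80891753]), 'eef_rot': array([[ 9.15604041e-01,  4.02080551e-01, -6.86412511e-04],
       [ 4.02081080e-01, -9.15601671e-01,  2.09379092e-03],
       [ 2.13392166e-04, -2.19307691e-03, -9.99997572e-01]]), 'wrist_force': array([0.06180445, 0.16757457, 0.20592909]), 'torque': array([-0.01176166, -0.02359887, -0.0304423 ]), 'grasp_force': 0.0, 'width': 1.000668398702441}
top [[-0.0, -1.0, -0.01], [-0.99, 0.01, -0.17], [0.17, 0.01, -0.99]] [  61.2279231   420.45192042 1009.57313494]
large_adaptor 0.9 248 265 22 24 [365. 235.  64.]
small_adaptor 0.66 453 263 16 12 [ 369. -250.   44.]
small_adaptor 0.31 248 265 23 23 [365. 235.  64.]
elbow 0.62 382 244 35 18 [41
[... 674 characters left out ...]
 -260.   37.]
small_adaptor 0.53 445 223 101 62 [600. 364.   5.]
elbow 0.74 272 271 29 25 [433. -87.  29.]
elbow 0.51 383 166 29 25 [345. 428.  45.]
tee 0.88 456 177 23 22 [521. 546.  31.]
tee 0.76 189 264 32 26 [ 289. -205.   37.]
tee 0.72 317 187 31 23 [268. 231.  29.]
tee 0.69 328 241 28 26 [450.  77.  28.]
tray_large 0.55 414 281 118 83 [663. 131.  -1.]
tray_small 0.73 446 224 104 63 [602. 366.   1.]
tray_small 0.41 414 280 115 80 [661. 135.  -1.]
tray_elbow 0.7 226 407 148 134 [ 619. -365.   17.]
tray_elbow 0.68 328 241 27 27 [450.  77.  28.]
tray_tee 0.61 346 340 131 100 [ 663. -103.    1.]
tape_measure 0.59 383 165 29 30 [344. 429.  47.]
seal_tape 0.95 99 344 33 27 [ 339. -453.   20.]
```

View pics/top0.png

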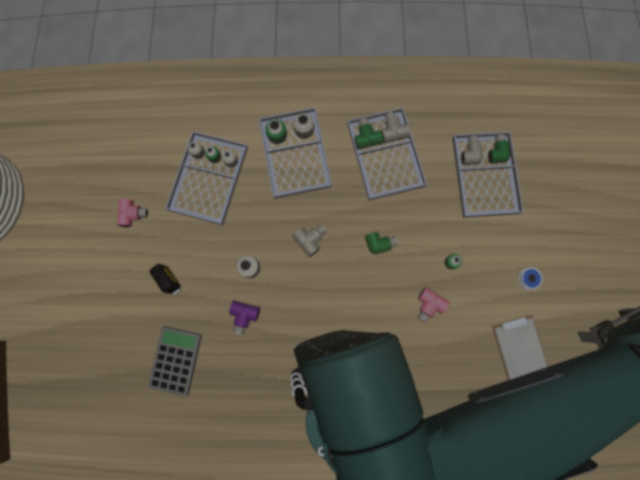

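View pics/scene0.png

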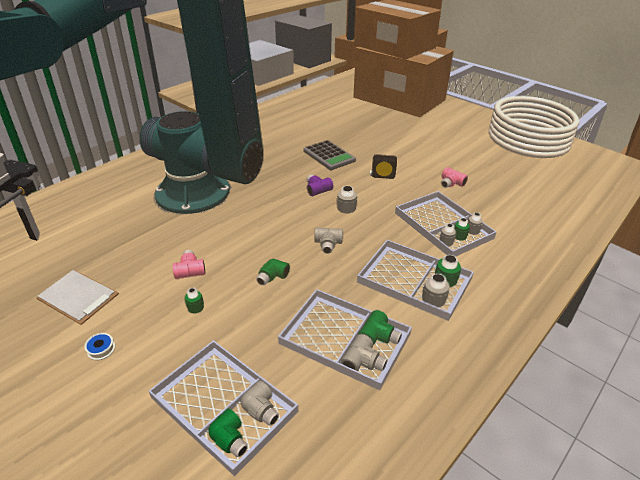

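Top picture: the grey tee is at (309,240). It could be confused with the pink look-alikes at (130,212) and (433,304) and the purple one at (243,316). The green elbow is at (380,243), the large grey adaptor at (248,266) and the small green adaptor at (453,261). The trays, left to right, look like small, large, tee?, elbow?. I'll check that in a close crop and measure the poses.

Run:
```python
from h import *
s=load('scene'); f=s['frame']
a=cv2.resize(f[220:470,145:480],None,fx=2.35,fy=2.35,interpolation=cv2.INTER_CUBIC); cv2.imwrite('pics/crop1.png',a)
g=load('top'); f=g['frame']; C=cloud(g)
b=cv2.resize(f[100:330,120:320+230][:, :],None,fx=1.86,fy=1.86,interpolation=cv2.INTER_CUBIC)
# objects: points above counter
for n,(u,v) in dict(large=(248,266),small=(453,261),elbow=(380,243),tee=(309,240)).items():
    P=C[v-28:v+28,u-28:u+28].reshape(-1,3); P=P[(P[:,2]>9)&(P[:,2]<80)]
    c0=C[v,u]; P=P[np.hypot(*(P-c0)[:,:2].T)<60]
    print(n,len(P),'ctr',P.mean(0).round(1),'max z',np.percentile(P[:,2],[50,90,98]).round(),'rect',cv2.minAreaRect(np.float32(P[:,:2])))
    if n in('large','small'):
        T=P[P[:,2]>P[:,2].max()-10]; print('  thread top',T.mean(0).round(1), np.ptp(T,axis=0).round())
# trays: wall colour
hsv=cv2.cvtColor(f,cv2.COLOR_BGR2HSV)
for u,v in [(206,178),(296,153),(387,154),(487,175)]:
    m=np.zeros(f.shape[:2],np.uint8); m[v-60:v+60,u-56:u+56]=1
    m&=((hsv[...,0]>95)&(hsv[...,0]<130)&(hsv[...,1]>30)&(hsv[...,2]>70)).astype(np.uint8)
    n,L,S,_=cv2.connectedComponentsWithStats(m,connectivity=8); k=1+np.argmax(S[1:,4])
    P=C[L==k]; P=P[(abs(P[:,2]-15)<15)]
    r=cv2.minAreaRect(np.float32(P[:,:2])); print('tray',u,v,len(P),r)
```

```text
large 427 ctr [364.3 238.6  48.1] max z [45. 63. 65.] rect ((365.487060546875, 240.99642944335938), (51.37314224243164, 52.030799865722656), 45.15711212158203)
  thread top [366.1 241.8  61.6] [31. 31.  9.]
small 213 ctr [ 375.3 -252.2   37. ] max z [36. 52. 53.] rect ((376.8684387207031, -255.61077880859375), (35.948944091796875, 35.497093200683594), 49.97733688354492)
  thread top [ 376.8 -256.3   50.9] [17. 20.  9.]
elbow 505 ctr [420.  -77.6  30.6] max z [31. 36. 38.] rect ((424.97137451171875, -82.8006591796875), (53.371463775634766, 71.92671203613281), 17.865947723388672)
tee 620 ctr [431.3  93.5  30.9] max z [32. 36. 38.] rect ((437.9520263671875, 87.7099609375), (68.69862365722656, 74.33610534667969), 39.479400634765625)
tray 206 178 102 ((504.6622009277344, 386.1836242675781), (147.4160614013672, 35.48112106323242), 63.03490447998047)
tray 296 153 55 ((709.7674560546875, 211.960693359375), (85.74652099609375, 13.807144165039062), 2.387972831726074)
tray 387 154 17 ((763.0302124023438, -145.77914428710938), (23.26868438720703, 6.996059417724609), 17.89908790588379)
tray 487 175 23 ((565.9866333007812, -430.4375), (35.56068801879883, 5.1742119789123535), 3.77816104888916)
```

View pics/crop1.png

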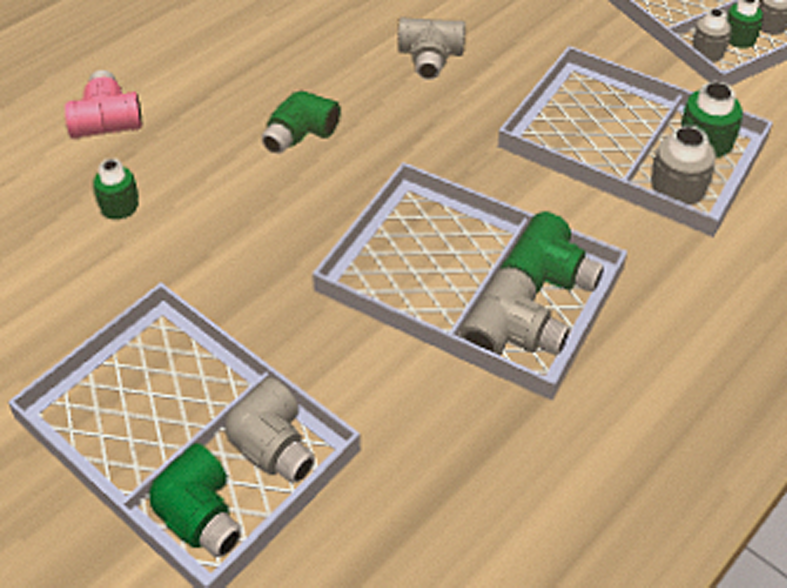

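The tray stock, from left to right in the scene view, is elbows (crop 160-310,470), tees (crop 500-600,290), large adaptors (crop 700,140) and small adaptors at the top right. The loose grey tee (crop 430,45), green elbow (crop 300,120) and small green adaptor (crop 115,190) are the right parts. The pink tee is ruled out.

Run:
```python
from h import *
from scipy.optimize import minimize
g=load('top'); C=cloud(g); s=load('scene'); CS=cloud(s)
img=g['frame'].copy()
for n,c in dict(small=(599,362),large=(663,130),tee=(655,-111),elbow=(602,-364)).items():
    Q=[]
    for D in (C,CS):
        P=D.reshape(-1,3); P=P[np.isfinite(P).all(1)&(P[:,2]>9)&(P[:,2]<80)&(np.hypot(P[:,0]-c[0],P[:,1]-c[1])<140)]
        # largest blob
        gi=np.zeros((300,300),np.uint8); ij=((P[:,:2]-c)/1+150).astype(int).clip(0,299); gi[ij[:,0],ij[:,1]]=1
        gi=cv2.morphologyEx(gi,cv2.MORPH_CLOSE,np.ones((9,9)))
        _,L,S,_=cv2.connectedComponentsWithStats(gi); k=1+np.argmax(S[1:,4]); P=P[L[ij[:,0],ij[:,1]]==k]
        r=cv2.minAreaRect(np.float32(P[:,:2])); print(n,np.round(r[0],1),np.round(r[1],1),round(r[2],1))
        Q.append(r)
    r=Q[0]; a=r[2]; 
    if r[1][0]<r[1][1]: a-=90
    d=np.array([np.cos(np.radians(a)),np.sin(np.radians(a))]); d*=np.sign(d[0])
    o=np.array(r[0])-45*d; print('  origin',o.round(1),'xdir',np.degrees(np.arctan2(d[1],d[0])).round(1))
    e=np.array([-d[1],d[0]])
    for z in [22]:
        q=proj(g,[[*(o+x*d+y*e),z] for x,y in [(-63,-75),(153,-75),(153,75),(-63,75),(-63,-75),(0,0),(60,-75),(60,75)]]).round().astype(int)
        cv2.polylines(img,[q[:5]],True,(0,0,255)); cv2.line(img,q[6],q[7],(0,0,255)); cv2.circle(img,q[5],2,(255,0,0),-1)
cv2.imwrite('pics/ov.png',cv2.resize(img[95:235,150:540],None,fx=2.05,fy=2.05,interpolation=cv2.INTER_CUBIC))
```

```text
small [598.4 357.9] [151.3 219.5] 74.7
small [599.  356.3] [156.3 221.5] 74.0
  origin [555.  369.7] xdir -15.3
large [715.9 144. ] [108.2 151.9] 10.9
large [663.2 131.2] [217.5 156.8] 10.7
  origin [707.4 188.2] xdir -79.1
tee [ 658.7 -102. ] [219.8 151. ] 13.8
tee [ 659.  -102.8] [218.8 153.6] 13.9
  origin [ 615.  -112.7] xdir 13.8
elbow [ 602.8 -359.8] [218.2 154.6] 3.6
elbow [ 602.8 -360.8] [219.1 152.2] 3.6
  origin [ 557.8 -362.6] xdir 3.6
```

View pics/ov.png

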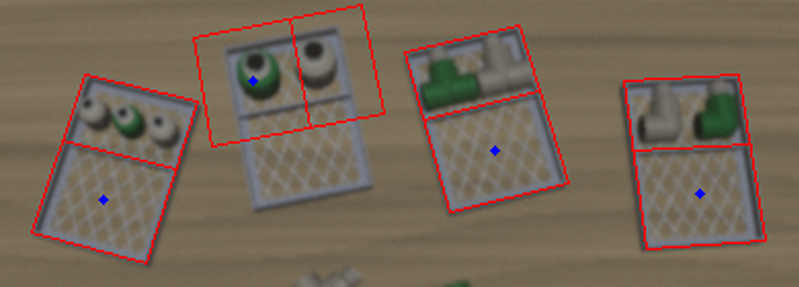

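```bash
cat > plan.py <<'E'
import sys; from workcell import *; import numpy as np
from scipy.spatial.transform import Rotation as R
def plan(x,y,z,yaw):
    s=observe(); M=s['eef_rot']; p=s['position']; c,q=np.cos(np.radians(yaw)),np.sin(np.radians(yaw))
    T=np.array([[c,q,0],[q,-c,0],[0,0,-1]])
    r=np.degrees(R.from_matrix(M.T@T).as_rotvec())/5; d=M.T@(np.array([x,y,z])-p)/25
    print('t %.1f at'%s['time_s'],p.round(1),'yaw %.1f'%np.degrees(np.arctan2(M[1,0],M[0,0])),'w %.1f'%(s['width']*94),'gf %.1f'%s['grasp_force'],'F',s['wrist_force'].round(1),'-> rot',r.round(2),'shift',d.round(2))
if __name__=='__main__': plan(*map(float,sys.argv[1:5]))
E
python3 plan.py 376.9 -256 140 23.7
```

```text
t 1.1 at [ 221.2 -503.6  193. ] yaw 23.7 w 94.0 gf 0.0 F [-1.  -0.4 -0.1] -> rot [0. 0. 0.] shift [ 9.69 -6.56  2.12]
```

```bash
python3 -m crank '[0,0,0,9.69,-6.56,2.12,70, 0,0,0,9.69,-6.56,2.12,70, 0,0,0,9.69,-6.56,2.12,70, 0,0,0,9.69,-6.56,2.12,70, 0,0,0,9.69,-6.56,2.12,70, 0,0,0,9.69,-6.56,2.12,70, 0,0,0,9.69,-6.56,2.12,70, 0,0,0,9.69,-6.56,2.12,70]'; python3 -m crank '[0,0,0,0,0,0,70,0,0,0,0,0,0,70,0,0,0,0,0,0,70,0,0,0,0,0,0,70]'
python3 plan.py 376.9 -256 25 23.7
python3 - <<'E'
from h import *
g=snap('wrist'); C=cloud(g); cv2.imwrite('pics/w1.png',g['frame'])
P=C.reshape(-1,3); P=P[(np.hypot(P[:,0]-377,P[:,1]+256)<50)&(P[:,2]>9)&(P[:,2]<60)]
print(len(P), cv2.minAreaRect(np.float32(P[:,:2]))); T=P[P[:,2]>46]; print(T.mean(0),np.ptp(T,axis=0))
E
```

```text
time_s: 1.77
position: [378.9, -250.4, 138.8]
eef_rot: [[0.913, 0.408, 0.0], [0.408, -0.913, 0.004], [0.002, -0.004, -1.0]]
wrist_force: [-0.2, 0.6, 0.1]
width: 0.742
grasp_force: 0.0
time_s: 2.1
position: [376.5, -257.6, 140.4]
eef_rot: [[0.917, 0.4, 0.0], [0.4, -0.917, -0.001], [-0.0, 0.001, -1.0]]
wrist_force: [0.1, 0.7, 0.0]
width: 0.746
grasp_force: 0.0
t 2.1 at [ 376.5 -257.6  140.4] yaw 23.6 w 70.1 gf 0.0 F [0.1 0.7 0. ] -> rot [ 0.01  0.   -0.03] shift [ 0.04 -0.06  4.62]
2137 ((376.7598876953125, -256.99859619140625), (36.700592041015625, 34.984031677246094), 85.46011352539062)
[ 376.53190128 -256.54377968   51.49352496] [20.77373671 20.60465953  8.06509964]
```

View pics/w1.png

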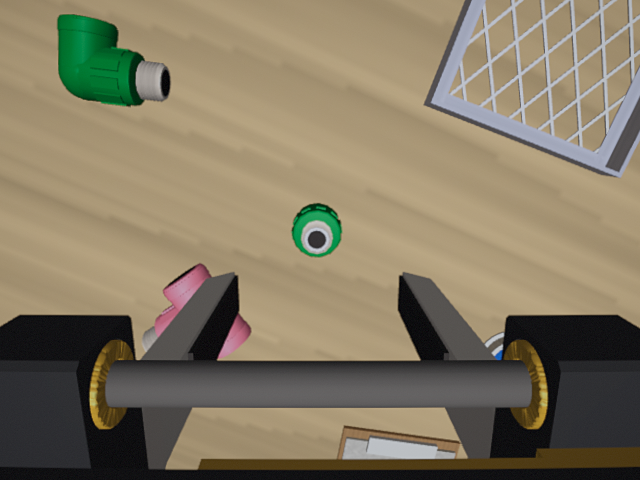

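The wrist view shows the small green adaptor at (317,232), centred between the fingers. The pink look-alike at (205,310) sits clear of the descent. The wrist and top measurements agree, so I'll descend and grip.

```bash
python3 -m crank '[0,0,0,0.04,-0.06,1.5,70,0,0,0,0.04,-0.06,3,70,0,0,0,0.04,-0.06,4,70,0,0,0,0.04,-0.06,4.4,70,0,0,0,0.04,-0.06,4.62,70,0,0,0,0.04,-0.06,4.62,70,0,0,0,0.04,-0.06,4.62,70,0,0,0,0.04,-0.06,4.62,70]'; python3 -m crank '[0,0,0,0,0,0,20,0,0,0,0,0,0,20,0,0,0,0,0,0,20,0,0,0,0,0,0,20,0,0,0,0,0,0,20,0,0,0,0,0,0,20,0,0,0,0,0,0,20,0,0,0,0,0,0,20]'; python3 plan.py 376.9 -256 150 23.7
```

```text
time_s: 2.82
position: [378.7, -255.7, 26.7]
eef_rot: [[0.916, 0.402, 0.003], [0.402, -0.916, -0.003], [0.002, 0.004, -1.0]]
wrist_force: [0.1, -0.2, -0.4]
width: 0.744
grasp_force: 0.0
time_s: 3.48
position: [377.4, -254.3, 24.5]
eef_rot: [[0.916, 0.402, 0.0], [0.402, -0.916, -0.0], [-0.0, 0.0, -1.0]]
wrist_force: [-0.3, -0.1, 1.0]
width: 0.23
grasp_force: 0.3
t 3.5 at [ 377.4 -254.3   24.5] yaw 23.7 w 21.7 gf 0.3 F [-0.3 -0.1  1. ] -> rot [0. 0. 0.] shift [-0.04  0.05 -5.02]
```

Run:
```python
from h import *
g=snap('wrist'); C=cloud(g); cv2.imwrite('pics/w2.png',g['frame'])
s=observe(); print(s['width']*94,s['grasp_force'],s['position'])
```

```text
20.58966626011959 0.31523809768259525 [ 377.48996102 -254.49021821   24.58512306]
```

View pics/w2.png

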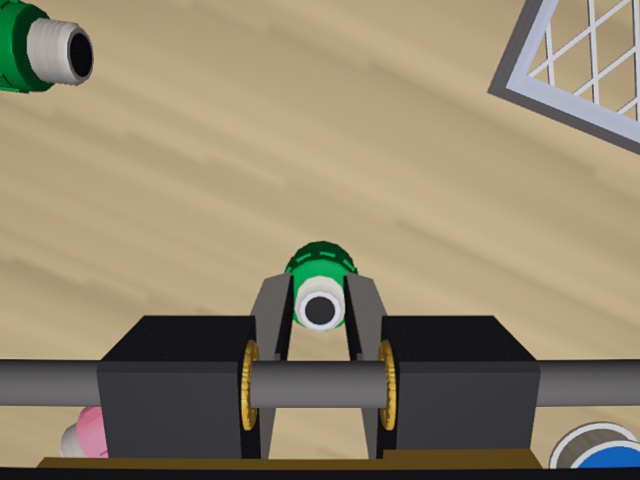

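Run:
```python
from h import *
g=load('wrist'); C=cloud(g); print(-g['R'].T@g['t'])
for n,gg in (('wrist',g),('top',snap('top')),('scene',snap('scene'))):
    C=cloud(gg); f=gg['frame'].astype(int)
    m=(f[...,1]>f[...,2]+25)&(f[...,1]>f[...,0]+15)&(C[...,2]>5)&(np.hypot(C[...,0]-385,C[...,1]+250)<50)
    P=C[m]; print(n,len(P),P.mean(0).round(1) if len(P) else '',cv2.minAreaRect(np.float32(P[:,:2])) if len(P)>5 else '', P[:,2].min() if len(P) else '')
    q=proj(gg,[[377.4,-254.3,24.5],[377.4,-254.3,52]]); print(q.round())
    m=(f.min(-1)>120)&(C[...,2]>45)&(C[...,2]<58)&(np.hypot(C[...,0]-385,C[...,1]+250)<40)
    print(C[m].mean(0).round(1),m.sum())
```

```text
[ 438.00970529 -227.14179876  216.14187611]
wrist 2200 [ 386.2 -250.5   30.6] ((376.7430114746094, -253.90794372558594), (35.14775085449219, 32.23440933227539), 3.379668712615967) 5.049194890614679
[[319. 283.]
 [319. 305.]]
[ 377.5 -255.    51. ] 1293
top 0   
[[452. 261.]
 [456. 259.]]
[nan nan nan] 0
scene 134 [ 386.3 -262.    28. ] ((385.17596435546875, -258.9882507324219), (33.99490737915039, 19.423295974731445), 79.27348327636719) 5.029919300243958
[[195. 299.]
 [193. 290.]]
[ 381.8 -252.4   50.2] 24<stdin>:9: RuntimeWarning: Mean of empty slice.
  ret = um.true_divide(
```

Run:
```python
from h import *
g=load('wrist'); C=cloud(g)
for u,v in [(275,285),(270,300),(265,320),(258,340),(285,282),(289,300),(360,285),(368,300),(375,320),(352,300),(320,255),(320,280)]: print(u,v,C[v,u].round(1))
```

```text
275 285 [ 378.6 -234.7   53.2]
270 300 [ 378.6 -234.5   69.8]
265 320 [ 378.9 -234.7   87.6]
258 340 [ 378.6 -234.4  101.3]
285 282 [ 380.4 -238.1   50.6]
289 300 [ 380.3 -241.    67.2]
360 285 [ 392.4 -265.5   54.1]
368 300 [ 393.  -266.7   70.4]
375 320 [ 392.9 -267.2   87.1]
352 300 [ 389.9 -262.    67.9]
320 255 [ 390.9 -249.    28.7]
320 280 [ 384.7 -251.7   43.6]
```

Run:
```python
from h import *
g=load('scene'); f=g['frame']
cv2.imwrite('pics/s2.png',cv2.resize(f[220:330,130:270],None,fx=5,fy=5,interpolation=cv2.INTER_CUBIC))
C=cloud(g); w=load('wrist'); W=cloud(w); 
for u,v in [(100,200),(500,200),(200,270)]: print(W[v,u].round(1))
print(proj(g,[[377.4,-254.3,2.5],[377.4,-254.3,47]]).round(1), observe()['joint_pos'].round(2))
```

```text
[ 365.7 -139.2    1.2]
[ 446.7 -324.1    0. ]
[ 351.4 -198.2    1.1]
[[196.4 306.7]
 [193.  291.6]] [-4.1120e+01 -1.4500e+00  1.0484e+02 -1.0000e-02  7.6570e+01  2.5170e+01]
```

View pics/s2.png

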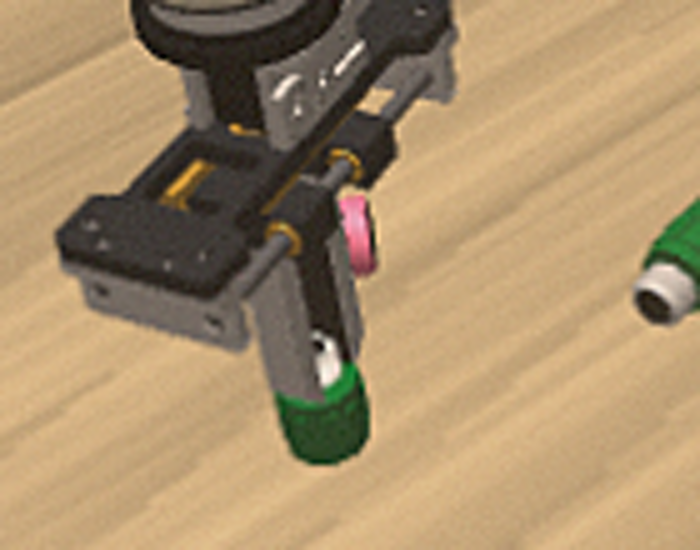

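Run:
```python
from h import *
w=load('wrist'); W=cloud(w); s=observe(); M=s['eef_rot']; p=s['position']
for u,v in [(180,325),(180,350),(180,400),(450,325),(450,380),(320,385),(320,470),(200,316),(275,279),(275,281),(275,277),(368,279),(368,281)]: print(u,v,W[v,u].round(1),'tool',((W[v,u]-p)@M).round(1))
```

```text
180 325 [ 398.3 -217.8  145.1] tool [  33.8  -25.2 -120.4]
180 350 [ 398.8 -220.3  153.3] tool [  33.3  -22.7 -128.7]
180 400 [ 393.3 -223.6  157.3] tool [  26.9  -22.  -132.7]
450 325 [ 417.4 -262.3  144.3] tool [  33.4   23.2 -119.6]
450 380 [ 413.6 -259.6  158.4] tool [  31.    19.2 -133.7]
320 385 [ 401.6 -243.6  152.4] tool [  26.5   -0.3 -127.7]
320 470 [ 398.2 -245.   167.1] tool [  22.8   -0.4 -142.4]
200 316 [ 398.3 -219.9  139.2] tool [  33.   -23.3 -114.5]
275 279 [ 378.4 -234.1   46.2] tool [  9.  -18.4 -21.5]
275 281 [ 378.6 -234.3   48.9] tool [  9.1 -18.1 -24.2]
275 277 [ 378.2 -233.9   43.2] tool [  8.9 -18.7 -18.6]
368 279 [ 394.3 -268.9   47.7] tool [  9.5  19.9 -23. ]
368 281 [ 393.9 -269.    49. ] tool [  9.2  19.8 -24.3]
```

The scene crop shows the fingertips gripping the chromed thread (crop 320,370), not the body. The depth picture puts the tips and the gripper body about 43 mm higher than the reported TCP implies. I'll open the fingers and measure the tip height properly.

```bash
cat >> h.py <<'E'
def tip(g=None):
    g=g or snap('wrist'); s=observe(); T=(cloud(g)-s['position'])@s['eef_rot']; w=s['width']*94/2
    m=(g['depth']>0)&(T[...,0]>4)&(T[...,0]<13)&(abs(abs(T[...,1])-w-6)<8)&(T[...,2]<-5)&(T[...,2]>-110)
    out=[]
    for sg in (-1,1):
        P=T[m&(T[...,1]*sg>0)]; out.append((len(P),np.percentile(P[:,2],[98,99.5,100]).round(1).tolist(),np.median(P[:,:2],axis=0).round(1).tolist()))
    print('tip tool z',out,'pos',s['position'].round(1),'w',s['width']*94); return g
E
python3 -m crank '[0,0,0,0,0,0,64,0,0,0,0,0,0,64,0,0,0,0,0,0,64,0,0,0,0,0,0,64,0,0,0,0,0,0,64,0,0,0,0,0,0,64]' | head -2
python3 - <<'E'
from h import *
g=tip()
C=cloud(g); P=C.reshape(-1,3); m=(np.hypot(P[:,0]-377,P[:,1]+256)<28)&(P[:,2]>9)&(P[:,2]<58); T=P[m&(P[:,2]>46)]; print(T.mean(0),np.ptp(T,axis=0))
E
```

```text
time_s: 4.13
position: [377.3, -254.2, 24.4]
tip tool z [(3817, [-18.1, -14.5, -12.0], [9.2, -33.1]), (3328, [-18.4, -15.1, -11.4], [9.3, 33.4])] pos [ 377.3 -254.2   24.5] w 60.7574325384161
[ 377.96742253 -258.13901328   51.47868299] [30.32825739 36.76463436 11.9079027 ]
```

```bash
python3 -m crank '[0,0,0,0,-0.02,0.4,64,0,0,0,0,-0.02,0.8,64,0,0,0,0,-0.02,1.1,64,0,0,0,0,-0.02,1.3,64,0,0,0,0,-0.02,1.48,64,0,0,0,0,-0.02,1.48,64]'; python3 -m crank '[0,0,0,0,0,0,25,0,0,0,0,0,0,25,0,0,0,0,0,0,25,0,0,0,0,0,0,25,0,0,0,0,0,0,25,0,0,0,0,0,0,25]';python3 -m crank '[0,0,0,0,0,0,25,0,0,0,0,0,0,25]'
```

```text
time_s: 4.68
position: [376.5, -253.3, -12.2]
eef_rot: [[0.916, 0.402, -0.002], [0.402, -0.916, 0.001], [-0.001, -0.002, -1.0]]
wrist_force: [-3.2, 2.7, 5.8]
width: 0.68
grasp_force: 3.1
time_s: 5.18
position: [377.5, -254.0, -12.2]
eef_rot: [[0.916, 0.402, 0.001], [0.402, -0.916, -0.0], [0.001, 0.001, -1.0]]
wrist_force: [-0.4, 1.3, 4.9]
width: 0.367
grasp_force: 30.7
time_s: 5.35
position: [377.5, -254.0, -12.2]
eef_rot: [[0.916, 0.402, 0.001], [0.402, -0.916, -0.0], [0.001, 0.001, -1.0]]
wrist_force: [0.1, 1.4, 5.5]
width: 0.369
grasp_force: 30.8
```

```bash
python3 -m crank '[0,0,0,0,0,-0.6,25,0,0,0,0,0,-1.5,25,0,0,0,0,0,-2.8,25,0,0,0,0,0,-4,25,0,0,0,0,0,-5,25,0,0,0,0,0,-5,25]'; python3 plan.py 555 369.7 112 23.7
```

```text
time_s: 5.85
position: [379.5, -256.1, 117.4]
eef_rot: [[0.916, 0.402, 0.007], [0.402, -0.916, -0.007], [0.004, 0.009, -1.0]]
wrist_force: [0.7, -0.7, 0.8]
width: 0.368
grasp_force: 30.0
t 5.8 at [ 379.5 -256.1  117.4] yaw 23.7 w 34.6 gf 30.0 F [ 0.7 -0.7  0.8] -> rot [ 0.1  -0.04  0.  ] shift [ 16.49 -20.1    0.1 ]
```

```bash
python3 -m crank '[0,0,0,8.25,-10.05,0,25,0,0,0,8.25,-10.05,0,25,0,0,0,8.25,-10.05,0,25,0,0,0,8.25,-10.05,0,25,0,0,0,8.25,-10.05,0,25,0,0,0,8.25,-10.05,0,25,0,0,0,8.25,-10.05,0,25,0,0,0,8.25,-10.05,0,25]';python3 -m crank '[0,0,0,8.25,-10.05,0,25,0,0,0,8.25,-10.05,0,25,0,0,0,8.25,-10.05,0,25,0,0,0,8.25,-10.05,0,25,0,0,0,8.25,-10.05,0,25,0,0,0,8.25,-10.05,0,25,0,0,0,8.25,-10.05,0,25,0,0,0,8.25,-10.05,0,25]'; python3 -m crank '[0,0,0,0,0,0,25,0,0,0,0,0,0,25,0,0,0,0,0,0,25,0,0,0,0,0,0,25]' >/dev/null; python3 plan.py 555 369.7 -8 23.7
python3 - <<'E'
from h import *
g=tip(); cv2.imwrite('pics/w3.png',g['frame'])
E
```

```text
time_s: 6.52
position: [463.9, 61.9, 110.0]
eef_rot: [[0.915, 0.403, -0.003], [0.403, -0.915, 0.0], [-0.003, -0.001, -1.0]]
wrist_force: [1.2, -0.6, -0.8]
width: 0.366
grasp_force: 30.0
time_s: 7.18
position: [551.9, 374.5, 108.8]
eef_rot: [[0.915, 0.403, -0.003], [0.403, -0.915, -0.002], [-0.004, 0.0, -1.0]]
wrist_force: [0.9, -0.1, -1.0]
width: 0.37
grasp_force: 30.0
t 7.5 at [552.4 370.5 111.4] yaw 23.6 w 34.4 gf 30.0 F [ 0.3 -0.2 -1.3] -> rot [ 0.01  0.02 -0.01] shift [0.09 0.07 4.78]
tip tool z [(3380, [-17.5, -14.0, -11.3], [9.0, -22.0]), (3266, [-17.4, -13.8, -11.8], [9.0, 21.3])] pos [552.6 370.5 112.1] w 34.624512573139164
```

View pics/w3.png

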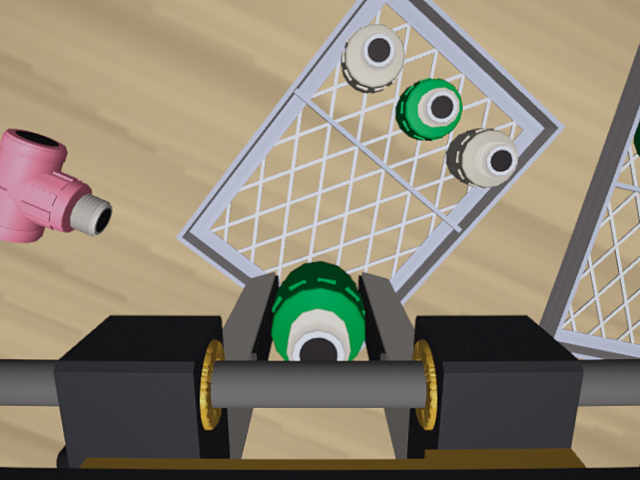

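Run:
```python
from h import *
g=load('wrist'); C=cloud(g)
a,b,c=[np.median(C[v-2:v+3,u-2:u+3].reshape(-1,3),0) for u,v in [(298,93),(460,230),(185,237)]]
print(a,b,c); x=np.radians(-15.3); d=np.array([np.cos(x),np.sin(x)]); print((a+b)[:2]/2-61.5*d)
print(proj(g,[[555,369.7,4],[555,369.7,22]]))
m=(C[...,2]>60)&(C[...,2]<180)&(np.hypot(C[...,0]-552.6,C[...,1]-370.5)<15); f=g['frame'].astype(int); m&=(f.min(-1)>120); print(C[m].mean(0),C[m].max(0))
```

```text
[632.6108407  419.67020907  15.84754557] [595.24605258 283.81858944  16.2569264 ] [516.06547076 453.50706896  17.90626326]
[554.6081654  367.97259183]
[[320.78002734 229.62505983]
 [320.98992491 235.33309682]]
[555.55978901 372.27540993 171.30105405] [565.97075296 380.30694534 177.09876902]
```

```bash
python3 -m crank '[0,0,0,0.09,0.07,1,25,0,0,0,0.09,0.07,2.2,25,0,0,0,0.09,0.07,3.4,25,0,0,0,0.09,0.07,4.2,25,0,0,0,0.09,0.07,4.5,25,0,0,0,0.09,0.07,4.62,25,0,0,0,0.09,0.07,4.66,25,0,0,0,0.09,0.07,4.66,25]'; python3 -m crank '[0,0,0,0,0,0,25,0,0,0,0,0,0,25,0,0,0,0,0,0,25]' >/dev/null; python3 plan.py 555 369.3 -8 23.7
```

```text
time_s: 8.23
position: [556.8, 371.6, -2.0]
eef_rot: [[0.916, 0.402, 0.003], [0.402, -0.916, 0.001], [0.003, -0.0, -1.0]]
wrist_force: [0.8, 0.3, -0.3]
width: 0.368
grasp_force: 30.0
t 8.5 at [556.4 371.9  -2.5] yaw 23.7 w 34.8 gf 30.0 F [ 0.1 -0.1 -0.7] -> rot [-0.   -0.03  0.  ] shift [-0.09  0.07  0.22]
```

```bash
python3 -m crank '[0,0,0,-0.08,0.07,0.06,25,0,0,0,-0.08,0.07,0.12,25,0,0,0,-0.08,0.07,0.16,25,0,0,0,-0.08,0.07,0.18,25,0,0,0,-0.08,0.07,0.18,25,0,0,0,-0.08,0.07,0.18,25]';  python3 plan.py 555 369.3 -8 23.7
```

```text
time_s: 8.98
position: [554.3, 368.9, -8.1]
eef_rot: [[0.916, 0.402, -0.0], [0.402, -0.916, -0.0], [-0.0, 0.0, -1.0]]
wrist_force: [-1.5, -0.5, 3.9]
width: 0.37
grasp_force: 31.8
t 9.0 at [554.3 368.9  -8.1] yaw 23.7 w 34.8 gf 31.8 F [-1.5 -0.5  3.9] -> rot [0. 0. 0.] shift [ 0.03 -0.   -0.  ]
```

```bash
python3 -m crank '[0,0,0,0,0,0,40,0,0,0,0,0,0,46,0,0,0,0,0,0,52,0,0,0,0,0,0,52,0,0,0,0,0,0,52]'; python3 -m crank '[0,0,0,0,0,-0.4,54,0,0,0,0,0,-1,54,0,0,0,0,0,-2,54,0,0,0,0,0,-3.2,54,0,0,0,0,0,-4.8,70,0,0,0,0,0,-4.8,70,0,0,0,0,0,-4.8,70]'; python3 plan.py 365.8 241.5 115 53.7
python3 - <<'E'
from h import *
g=snap('wrist'); C=cloud(g); P=C.reshape(-1,3); P=P[(np.hypot(P[:,0]-555,P[:,1]-369)<45)&(P[:,2]>45)&(P[:,2]<62)]; print(len(P),P.mean(0),np.ptp(P,axis=0))
E
```

```text
time_s: 9.4
position: [554.6, 370.0, -8.1]
eef_rot: [[0.915, 0.402, 0.001], [0.402, -0.915, 0.002], [0.002, -0.001, -1.0]]
wrist_force: [0.3, 1.8, 2.7]
width: 0.55
grasp_force: 1.4
time_s: 9.98
position: [556.5, 369.8, 115.9]
eef_rot: [[0.916, 0.402, 0.007], [0.402, -0.916, 0.003], [0.008, 0.0, -1.0]]
wrist_force: [-0.0, 0.5, -0.4]
width: 0.732
grasp_force: 0.0
t 10.0 at [556.5 369.8 115.9] yaw 23.7 w 68.8 gf 0.0 F [-0.   0.5 -0.4] -> rot [ 0.02 -0.09 -6.  ] shift [-9.04  1.63 -0.03]
939 [553.10136247 368.31250397  54.96464147] [20.6568729  20.54836246 12.93935884]
```

```bash
python3 -m crank '[0,0,0,-9.04,1.63,0,82,0,0,0,-9.04,1.63,0,82,0,0,0,-9.04,1.63,0,82,0,0,0,-9.04,1.63,0,82,0,0,0,-9.04,1.63,0,82,0,0,0,-9.04,1.63,0,82,0,0,0,-9.04,1.63,0,82,0,0,0,-9.04,1.63,0,82]' | head -2;  python3 -m crank '[0,0,0,0,0,0,82,0,0,0,0,0,0,82,0,0,0,0,0,0,82]' >/dev/null
python3 - <<'E'
from h import *
from plan import plan
g=snap('wrist'); C=cloud(g); P=C.reshape(-1,3); P=P[(np.hypot(P[:,0]-366,P[:,1]-241.5)<50)&(P[:,2]>9)&(P[:,2]<68)]
T=P[P[:,2]>55]; print(len(P), cv2.minAreaRect(np.float32(P[:,:2])),T.mean(0),np.ptp(T,axis=0)); plan(366,241.5,-6,23.7)
E
```

```text
time_s: 10.7
position: [362.6, 240.1, 110.0]
5774 ((366.46112060546875, 242.44827270507812), (52.507022857666016, 52.1740837097168), 71.95640563964844) [366.40342478 242.49383408  61.73123475] [32.64964474 32.92503241  9.55505874]
t 11.0 at [364.5 241.2 111. ] yaw 23.7 w 81.9 gf 0.0 F [-0.1 -0.3 -0.2] -> rot [0.   0.01 0.  ] shift [0.06 0.01 4.68]
```

```bash
python3 -m crank '[0,0,0,0.1,0,1.5,82,0,0,0,0.1,0,3,82,0,0,0,0.1,0,4,82,0,0,0,0.1,0,4.5,82,0,0,0,0.1,0,4.6,82,0,0,0,0.1,0,4.6,82,0,0,0,0.1,0,4.6,82]'; python3 -m crank '[0,0,0,0,0,0,42,0,0,0,0,0,0,42,0,0,0,0,0,0,42,0,0,0,0,0,0,42,0,0,0,0,0,0,42,0,0,0,0,0,0,42,0,0,0,0,0,0,42]'; python3 plan.py 366.4 242.3 -6 23.7
```

```text
time_s: 11.58
position: [367.3, 242.4, -2.6]
eef_rot: [[0.916, 0.402, 0.001], [0.402, -0.916, 0.001], [0.002, 0.0, -1.0]]
wrist_force: [-0.2, 0.4, -0.2]
width: 0.876
grasp_force: 0.0
time_s: 12.17
position: [366.4, 242.1, -3.0]
eef_rot: [[0.916, 0.402, 0.001], [0.402, -0.916, 0.0], [0.001, -0.0, -1.0]]
wrist_force: [-0.2, 0.4, 3.1]
width: 0.548
grasp_force: 30.0
t 12.2 at [366.4 242.1  -3. ] yaw 23.7 w 51.5 gf 30.0 F [-0.2  0.4  3.1] -> rot [-0.   -0.01  0.  ] shift [ 0.   -0.01  0.12]
```

```bash
python3 -m crank '[0,0,0,0,0,-0.6,42,0,0,0,0,0,-1.5,42,0,0,0,0,0,-2.8,42,0,0,0,0,0,-4,42,0,0,0,0,0,-4.8,42,0,0,0,0,0,-4.8,42,0,0,0,0,0,-4.8,42]'; python3 plan.py 619 122.8 117 23.7
```

```text
time_s: 12.75
position: [366.5, 242.0, 116.6]
eef_rot: [[0.916, 0.402, 0.001], [0.402, -0.916, 0.0], [0.001, 0.0, -1.0]]
wrist_force: [-0.2, -0.6, -2.7]
width: 0.548
grasp_force: 30.0
t 12.8 at [366.5 242.  116.6] yaw 23.7 w 51.5 gf 30.0 F [-0.2 -0.6 -2.7] -> rot [ 0.   -0.02  0.  ] shift [ 7.33  8.43 -0.01]
```

```bash
python3 -m crank '[0,0,0,7.33,8.43,0,42,0,0,0,7.33,8.43,0,42,0,0,0,7.33,8.43,0,42,0,0,0,7.33,8.43,0,42,0,0,0,7.33,8.43,0,42,0,0,0,7.33,8.43,0,42,0,0,0,7.33,8.43,0,42,0,0,0,7.33,8.43,0,42]' | head -2;  python3 -m crank '[0,0,0,0,0,0,42,0,0,0,0,0,0,42,0,0,0,0,0,0,42]' >/dev/null
python3 - <<'E'
from h import *
from plan import plan
g=snap('wrist'); C=cloud(g)
P=C.reshape(-1,3); P=P[(P[:,2]>15)&(P[:,2]<26)]
x=np.radians(10.8); d=np.array([np.cos(x),np.sin(x)]); e=np.array([-d[1],d[0]])
L=(P[:,:2]-[619,122.8])@np.c_[d,e]; L=L[(abs(L[:,0])<58)]
for lo,hi in((-85,-55),(55,85)): q=L[(L[:,1]>lo)&(L[:,1]<hi),1]; print('side wall y',len(q),np.percentile(q,[2,50,98]) if len(q) else '')
P=C.reshape(-1,3); P=P[(P[:,2]>12)&(P[:,2]<19)]; L=(P[:,:2]-[619,122.8])@np.c_[d,e]; q=L[(abs(L[:,1])<65)&(abs(L[:,0]-60)<10),0]; print('bar x',len(q),np.median(q) if len(q) else '')
plan(619,122.8,1,23.7)
E
```

```text
time_s: 13.42
position: [621.1, 118.6, 110.7]
side wall y 871 [-73.46722265 -70.99614794 -70.02704193]
side wall y 1119 [72.54750905 73.85266791 76.10190535]
bar x 918 61.13341335447863
t 13.7 at [617.1 123.5 115.7] yaw 23.8 w 51.6 gf 30.0 F [-0.7  0.  -2.1] -> rot [-0.01  0.02  0.02] shift [0.07 0.06 4.59]
```

```bash
python3 -m crank '[0,0,0,0.08,0.02,1,42,0,0,0,0.08,0.02,2.2,42,0,0,0,0.08,0.02,3.4,42,0,0,0,0.08,0.02,4,42,0,0,0,0.08,0.02,4.3,42,0,0,0,0.08,0.02,4.4,42,0,0,0,0.08,0.02,4.4,42,0,0,0,0.08,0.02,4.4,42]' | head -2; python3 -m crank '[0,0,0,0,0,0,42,0,0,0,0,0,0,42,0,0,0,0,0,0,42]' >/dev/null; python3 plan.py 619 123.8 1 23.7
```

```text
time_s: 14.38
position: [621.8, 123.4, 8.5]
t 14.6 at [621.6 123.    7.8] yaw 23.7 w 51.5 gf 30.0 F [ 0.3  0.1 -1.9] -> rot [ 0.01 -0.03  0.  ] shift [-0.08 -0.07  0.27]
```

```bash
python3 -m crank '[0,0,0,-0.08,-0.06,0.06,42,0,0,0,-0.08,-0.06,0.12,42,0,0,0,-0.08,-0.06,0.18,42,0,0,0,-0.08,-0.06,0.22,42,0,0,0,-0.08,-0.06,0.24,42,0,0,0,-0.08,-0.06,0.24,42]' >/dev/null;  python3 plan.py 619 123.8 1 23.7
```

```text
t 15.1 at [618.1 123.5   1. ] yaw 23.7 w 51.4 gf 30.0 F [-2.8  0.1  3.2] -> rot [-0.  0.  0.] shift [0.04 0.   0.  ]
```

```bash
python3 -m crank '[0,0,0,0,0,0,56,0,0,0,0,0,0,62,0,0,0,0,0,0,70,0,0,0,0,0,0,70,0,0,0,0,0,0,70]' | tail -2; python3 -m crank '[0,0,0,0,0,-0.4,70,0,0,0,0,0,-1,70,0,0,0,0,0,-2,70,0,0,0,0,0,-3.2,70,0,0,0,0,0,-4.6,70,0,0,0,0,0,-4.6,70,0,0,0,0,0,-4.6,70]' |head -2
python3 - <<'E'
from h import *
from plan import plan
g=snap('wrist'); C=cloud(g); P=C.reshape(-1,3); P=P[(np.hypot(P[:,0]-619,P[:,1]-123)<45)&(P[:,2]>52)&(P[:,2]<75)]; print(len(P),P.mean(0),np.ptp(P,axis=0))
plan(446.2,77.7,115,129.5)
E
```

```text
width: 0.744
grasp_force: 0.0
time_s: 16.13
position: [620.6, 123.8, 120.0]
2414 [618.78373115 123.76055994  65.29142695] [32.56708216 32.98516397 16.73725811]
t 16.2 at [619.  123.6 117.1] yaw 23.7 w 69.8 gf 0.0 F [-0.3  0.4 -0.5] -> rot [ 4.000e-02 -1.000e-02 -2.116e+01] shift [-7.07 -1.1   0.06]
```

```bash
python3 -m crank '[0,0,-1.4,-1.2,-0.18,0,70,0,0,-2.8,-2.4,-0.36,0,70,0,0,-4.2,-3.6,-0.55,0,70,0,0,-5.6,-4.8,-0.75,0,70,0,0,-7,-6,-0.93,0,70,0,0,-8.4,-7.07,-1.1,0,70,0,0,-9.8,-7.07,-1.1,0,70,0,0,-10.5,-7.07,-1.1,0,70]' |head -2; python3 plan.py 446.2 77.7 115 129.5
```

```text
time_s: 16.85
position: [442.6, 77.3, 113.5]
t 16.9 at [442.6  77.3 113.5] yaw 76.5 w 70.1 gf 0.0 F [-0.5  0.   0.5] -> rot [-4.00e-02 -1.00e-02 -1.06e+01] shift [ 0.05  0.14 -0.06]
```

```bash
python3 -m crank '[0,0,-1.4,0,0,0,70,0,0,-2.8,0,0,0,70,0,0,-4.2,0,0,0,70,0,0,-5.6,0,0,0,70,0,0,-7,0,0,0,70,0,0,-8.4,0,0,0,70,0,0,-9.8,0,0,0,70,0,0,-10.65,0,0,0,70]' |head -2; python3 -m crank '[0,0,0,0,0,0,70,0,0,0,0,0,0,70,0,0,0,0,0,0,70]' >/dev/null
python3 - <<'E'
from h import *
from plan import plan
g=snap('wrist'); C=cloud(g); cv2.imwrite('pics/w4.png',g['frame'])
P=C.reshape(-1,3); P=P[(np.hypot(P[:,0]-438,P[:,1]-87.7)<58)&(P[:,2]>8)&(P[:,2]<45)]
print(len(P), cv2.minAreaRect(np.float32(P[:,:2])),P[:,2].max()); plan(446.2,77.7,-8,129.5)
E
```

```text
time_s: 17.52
position: [444.0, 77.5, 113.4]
8313 ((439.03057861328125, 88.11734771728516), (68.21928405761719, 74.59921264648438), 38.58050537109375) 38.234423463336746
t 17.8 at [444.9  77.6 114.7] yaw 129.4 w 70.1 gf 0.0 F [ 0.1 -0.6 -0.5] -> rot [-0.01 -0.01 -0.02] shift [-0.03  0.05  4.91]
```

View pics/w4.png

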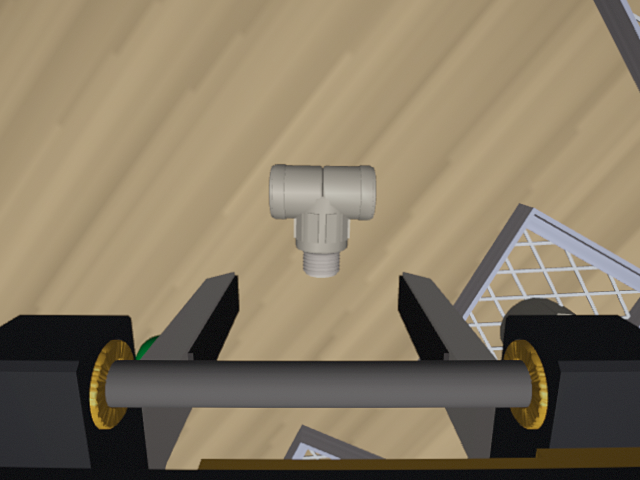

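Wrist view: the grey tee at (322,205) is centred between the fingers, with its branch body at (322,232). It is the right part, so I'll descend.

```bash
python3 -m crank '[0,0,0.16,-0.05,0.08,1.5,70,0,0,0.16,-0.05,0.08,3,70,0,0,0.16,-0.05,0.08,4.2,70,0,0,0.16,-0.05,0.08,4.7,70,0,0,0.16,-0.05,0.08,4.9,70,0,0,0.16,-0.05,0.08,4.93,70,0,0,0.16,-0.05,0.08,4.93,70]' | head -2; python3 plan.py 447.1 77.9 -8 128.6;  python3 -m crank '[0,0,0,0,0,0,26,0,0,0,0,0,0,26,0,0,0,0,0,0,26,0,0,0,0,0,0,26,0,0,0,0,0,0,26,0,0,0,0,0,0,26,0,0,0,0,0,0,26]' >/dev/null; python3 plan.py 447.1 77.9 115 128.6
```

```text
time_s: 18.4
position: [448.4, 77.9, -7.1]
t 18.4 at [448.4  77.9  -7.1] yaw 128.6 w 70.3 gf 0.0 F [ 0.6 -0.7  0.6] -> rot [0.01 0.01 0.01] shift [ 0.03 -0.04  0.04]
t 19.0 at [447.9  77.8  -7.4] yaw 128.7 w 35.5 gf 30.0 F [-0.3  0.7  1.9] -> rot [0.   0.01 0.01] shift [ 0.02 -0.02 -4.9 ]
```

```bash
python3 -m crank '[0,0,0,0,0,-0.6,26,0,0,0,0,0,-1.5,26,0,0,0,0,0,-2.8,26,0,0,0,0,0,-4,26,0,0,0,0,0,-4.9,26,0,0,0,0,0,-4.9,26,0,0,0,0,0,-4.9,26]' | head -2; python3 plan.py 618.2 -126.2 115 103.8
```

```text
time_s: 19.57
position: [448.5, 78.0, 115.5]
t 19.6 at [448.5  78.  115.5] yaw 128.7 w 35.1 gf 30.0 F [ 0.8  0.9 -0.7] -> rot [0.03 0.01 4.97] shift [-10.62   0.2    0.04]
```

```bash
python3 -m crank '[0,0,0.7,-1.5,0,0,26,0,0,1.4,-3,0.05,0,26,0,0,2.1,-4.5,0.1,0,26,0,0,2.8,-6,0.1,0,26,0,0,3.5,-7.5,0.15,0,26,0,0,4.2,-9,0.2,0,26,0,0,4.97,-10.62,0.2,0,26,0,0,4.97,-10.62,0.2,0,26]' | head -2;  python3 -m crank '[0,0,0,0,0,0,26,0,0,0,0,0,0,26,0,0,0,0,0,0,26,0,0,0,0,0,0,26]' >/dev/null
cat > wall.py <<'E'
from h import *
from plan import plan
def walls(o,a):
    g=snap('wrist'); C=cloud(g); x=np.radians(a); d=np.array([np.cos(x),np.sin(x)]); e=np.array([-d[1],d[0]])
    P=C.reshape(-1,3); P=P[(P[:,2]>12)&(P[:,2]<26)]; L=(P[:,:2]-o)@np.c_[d,e]
    for n,q in (('y-',L[(abs(L[:,0])<55)&(abs(L[:,1]+73.5)<14),1]),('y+',L[(abs(L[:,0])<55)&(abs(L[:,1]-73.5)<14),1]),('bar',L[(abs(L[:,1])<65)&(abs(L[:,0]-61)<9),0]),('front',L[(abs(L[:,1])<65)&(abs(L[:,0]+61)<14),0])): print(n,len(q),np.percentile(q,[5,50,95]).round(1) if len(q) else '')
E
python3 - <<'E'
from wall import *
walls([615,-112.8],13.8); plan(618.2,-126.2,-3.4,103.8)
E
```

```text
time_s: 20.23
position: [618.6, -132.0, 108.6]
y- 35 [-75.  -73.6 -72.1]
y+ 1038 [72.1 73.6 75. ]
bar 1267 [59.4 62.1 69.2]
front 747 [-63.  -60.8 -59.9]
t 20.6 at [ 616.8 -125.   115. ] yaw 103.9 w 35.2 gf 30.0 F [-0.9 -0.5 -0.7] -> rot [0.   0.   0.02] shift [-0.06  0.04  4.74]
```

Tray position confirmed; descending.

```bash
python3 -m crank '[0,0,0,-0.06,0.04,1,26,0,0,0,-0.06,0.04,2.2,26,0,0,0,-0.06,0.04,3.4,26,0,0,0,-0.06,0.04,4.1,26,0,0,0,-0.06,0.04,4.4,26,0,0,0,-0.06,0.04,4.55,26,0,0,0,-0.06,0.04,4.55,26,0,0,0,-0.06,0.04,4.55,26]' | head -2; python3 -m crank '[0,0,0,0,0,0,26,0,0,0,0,0,0,26,0,0,0,0,0,0,26]' >/dev/null; python3 plan.py 618.2 -126.2 -3.4 103.8
```

```text
time_s: 21.28
position: [620.0, -127.6, 3.0]
t 21.5 at [ 619.7 -127.8    2.4] yaw 103.8 w 35.0 gf 30.0 F [-0.7  0.3 -1. ] -> rot [0.02 0.02 0.  ] shift [ 0.08 -0.04  0.23]
```

```bash
python3 -m crank '[0,0,0,0.07,-0.04,0.06,26,0,0,0,0.07,-0.04,0.12,26,0,0,0,0.07,-0.04,0.17,26,0,0,0,0.07,-0.04,0.2,26,0,0,0,0.07,-0.04,0.21,26,0,0,0,0.07,-0.04,0.21,26]' | head -2;  python3 plan.py 618.2 -126.2 -3.4 103.8
```

```text
time_s: 22.03
position: [617.3, -126.1, -3.4]
t 22.0 at [ 617.3 -126.1   -3.4] yaw 103.8 w 35.3 gf 30.0 F [-2.5  0.6  4.9] -> rot [-0.  0.  0.] shift [-0.01  0.03 -0.  ]
```

```bash
python3 -m crank '[0,0,0,0,0,0,42,0,0,0,0,0,0,48,0,0,0,0,0,0,54,0,0,0,0,0,0,54,0,0,0,0,0,0,54]' | tail -2; python3 -m crank '[0,0,0,0,0,-0.4,54,0,0,0,0,0,-1,54,0,0,0,0,0,-2,54,0,0,0,0,0,-3.2,54,0,0,0,0,0,-4.7,70,0,0,0,0,0,-4.7,70,0,0,0,0,0,-4.7,70]' |head -2
python3 plan.py 422 -99.6 115 107.9
```

```text
width: 0.57
grasp_force: 0.0
time_s: 23.03
position: [619.8, -126.7, 118.1]
t 23.0 at [ 619.8 -126.7  118.1] yaw 103.8 w 68.7 gf 0.0 F [0.3 0.1 0.2] -> rot [ 0.08  0.05 -0.82] shift [ 2.94 -7.42  0.05]
```

```bash
python3 -m crank '[0,0,-0.8,2.94,-7.42,0,70,0,0,-0.8,2.94,-7.42,0,70,0,0,-0.8,2.94,-7.42,0,70,0,0,-0.8,2.94,-7.42,0,70,0,0,-0.8,2.94,-7.42,0,70,0,0,-0.8,2.94,-7.42,0,70,0,0,-0.8,2.94,-7.42,0,70,0,0,-0.8,2.94,-7.42,0,70]' |head -2; python3 -m crank '[0,0,0,0,0,0,70,0,0,0,0,0,0,70,0,0,0,0,0,0,70]' >/dev/null
python3 - <<'E'
from h import *
from plan import plan
g=snap('wrist'); C=cloud(g); cv2.imwrite('pics/w5.png',g['frame'])
P=C.reshape(-1,3); P=P[(np.hypot(P[:,0]-425,P[:,1]+82.8)<55)&(P[:,2]>8)&(P[:,2]<45)]
print(len(P), cv2.minAreaRect(np.float32(P[:,:2])),P[:,2].max()); plan(422,-99.6,-8,107.9)
E
```

```text
time_s: 23.7
position: [420.0, -99.0, 112.9]
6688 ((426.1968688964844, -82.55450439453125), (52.884796142578125, 72.00971984863281), 17.066038131713867) 38.6906472650833
t 24.0 at [420.5 -99.1 113.1] yaw 107.8 w 69.9 gf 0.0 F [-0.7  0.  -0. ] -> rot [-0.   -0.   -0.02] shift [-0.04  0.05  4.84]
```

View pics/w5.png

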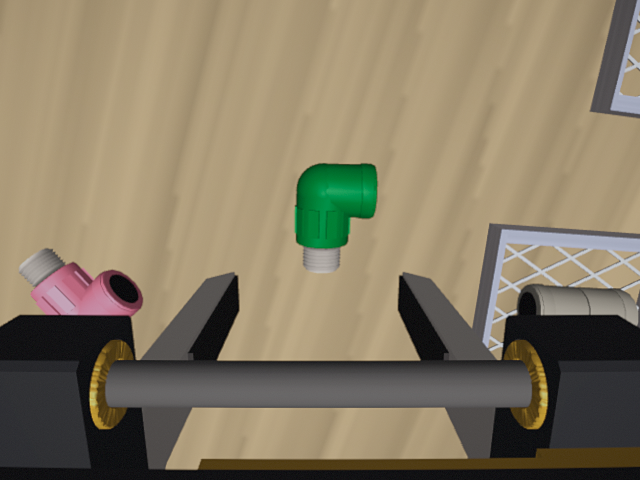

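The wrist view shows the green elbow with its threaded-leg body at (322,230), centred in line with the fingers. The plain leg at (362,190) is clear of the right finger. Descending.

```bash
python3 -m crank '[0,0,0.14,-0.04,0.09,1.5,70,0,0,0.14,-0.04,0.09,3,70,0,0,0.14,-0.04,0.09,4.2,70,0,0,0.14,-0.04,0.09,4.7,70,0,0,0.14,-0.04,0.09,4.85,70,0,0,0.14,-0.04,0.09,4.88,70,0,0,0.14,-0.04,0.09,4.88,70]' | head -2; python3 plan.py 423 -99.3 -8 107.1;  python3 -m crank '[0,0,0,0,0,0,26,0,0,0,0,0,0,26,0,0,0,0,0,0,26,0,0,0,0,0,0,26,0,0,0,0,0,0,26,0,0,0,0,0,0,26,0,0,0,0,0,0,26]' >/dev/null; python3 plan.py 423 -99.3 115 107.1
```

```text
time_s: 24.58
position: [423.2, -99.6, -8.0]
t 24.6 at [423.2 -99.6  -8. ] yaw 107.1 w 70.0 gf 0.0 F [0.1 0.6 0.9] -> rot [0.01 0.01 0.  ] shift [ 0.01 -0.    0.  ]
t 25.2 at [422.5 -99.3  -8.4] yaw 107.1 w 35.2 gf 30.0 F [0.3 0.1 1.6] -> rot [0.01 0.01 0.  ] shift [-0.01  0.02 -4.94]
```

```bash
python3 -m crank '[0,0,0,0,0,-0.6,26,0,0,0,0,0,-1.5,26,0,0,0,0,0,-2.8,26,0,0,0,0,0,-4,26,0,0,0,0,0,-4.9,26,0,0,0,0,0,-4.9,26,0,0,0,0,0,-4.9,26]' | head -2; python3 plan.py 550.8 -378.1 115 93.6
```

```text
time_s: 25.75
position: [422.8, -99.5, 114.5]
t 25.8 at [422.8 -99.5 114.5] yaw 107.1 w 35.1 gf 30.0 F [ 0.2 -0.1 -1.5] -> rot [0.02 0.02 2.7 ] shift [-12.16   1.61   0.  ]
```

```bash
python3 -m crank '[0,0,0.4,-1.5,0.2,0,26,0,0,0.8,-3,0.4,0,26,0,0,1.2,-4.5,0.6,0,26,0,0,1.6,-6,0.8,0,26,0,0,2,-7.5,1,0,26,0,0,2.3,-9,1.2,0,26,0,0,2.6,-10.5,1.4,0,26,0,0,2.7,-12.16,1.61,0,26]' | head -2;  python3 -m crank '[0,0,0,0,0,0,26,0,0,0,0,0,0,26,0,0,0,0,0,0,26,0,0,0,0,0,0,26]' >/dev/null
python3 - <<'E'
from wall import *
walls([557.8,-363],3.6); plan(550.8,-378.1,-4.4,93.6)
E
```

```text
time_s: 26.42
position: [549.1, -378.0, 109.8]
y- 125 [-75.2 -73.4 -72.4]
y+ 1043 [71.6 73.1 74.5]
bar 1443 [59.  60.9 69.8]
front 1186 [-63.1 -61.1 -60.2]
t 26.8 at [ 549.6 -376.2  113.8] yaw 93.7 w 35.2 gf 30.0 F [-0.5  1.  -0.9] -> rot [-0.   -0.01  0.02] shift [-0.08  0.05  4.73]
```

```bash
python3 -m crank '[0,0,0,-0.08,0.05,1,26,0,0,0,-0.08,0.05,2.2,26,0,0,0,-0.08,0.05,3.4,26,0,0,0,-0.08,0.05,4.1,26,0,0,0,-0.08,0.05,4.4,26,0,0,0,-0.08,0.05,4.55,26,0,0,0,-0.08,0.05,4.55,26,0,0,0,-0.08,0.05,4.55,26]' | head -2; python3 -m crank '[0,0,0,0,0,0,26,0,0,0,0,0,0,26,0,0,0,0,0,0,26]' >/dev/null; python3 plan.py 550.8 -378.3 -4.4 93.6
```

```text
time_s: 27.47
position: [552.4, -380.1, 2.3]
t 27.7 at [ 552.1 -380.3    1.5] yaw 93.6 w 34.9 gf 30.0 F [ 0.2 -0.  -1.2] -> rot [0.02 0.02 0.  ] shift [ 0.08 -0.05  0.24]
```

```bash
python3 -m crank '[0,0,0,0.07,-0.04,0.06,26,0,0,0,0.07,-0.04,0.12,26,0,0,0,0.07,-0.04,0.17,26,0,0,0,0.07,-0.04,0.2,26,0,0,0,0.07,-0.04,0.22,26,0,0,0,0.07,-0.04,0.22,26]' | head -2;  python3 plan.py 550.8 -378.3 -4.4 93.6
```

```text
time_s: 28.22
position: [550.2, -378.1, -4.4]
t 28.2 at [ 550.2 -378.1   -4.4] yaw 93.6 w 34.9 gf 30.0 F [-2.7  1.7  4.5] -> rot [0. 0. 0.] shift [-0.01  0.02 -0.  ]
```

```bash
python3 -m crank '[0,0,0,0,0,0,42,0,0,0,0,0,0,48,0,0,0,0,0,0,54,0,0,0,0,0,0,54,0,0,0,0,0,0,54]' | tail -2; python3 -m crank '[0,0,0,0,0,-0.4,54,0,0,0,0,0,-1,54,0,0,0,0,0,-2,54,0,0,0,0,0,-3.2,54,0,0,0,0,0,-4.7,70,0,0,0,0,-1,-6,70,0,0,0,0,-2.5,-7,70,0,0,0,0,-4,-7,70]' |head -2; python3 -m crank '[0,0,0,0,-2,0,70,0,0,0,0,-4,0,70,0,0,0,0,-6,0,70,0,0,0,0,-6,0,70,0,0,0,0,-6,0,70,0,0,0,0,-6,0,70]' | head -2
python3 - <<'E'
from h import *
g=snap('top'); s=snap('scene'); C=cloud(g)
for n,o in dict(small=(555,369.3),large=(619,123.6),tee=(615,-112.8),elbow=(557.8,-363)).items():
    P=C.reshape(-1,3); P=P[(np.hypot(P[:,0]-o[0],P[:,1]-o[1])<56)&(P[:,2]>15)&(P[:,2]<80)]; r=cv2.minAreaRect(np.float32(P[:,:2])); print(n,o,np.round(r[0],1),np.round(r[1],1),round(r[2],1),P[:,2].max().round(1))
a=cv2.resize(s['frame'][130:480,60:520],None,fx=1.65,fy=1.65,interpolation=cv2.INTER_CUBIC); cv2.imwrite('pics/end.png',a)
E
```

```text
width: 0.573
grasp_force: 0.0
time_s: 29.3
position: [452.8, -386.2, 177.2]
time_s: 29.8
position: [300.2, -394.1, 170.7]
small (555, 369.3) [550.2 367.3] [35.2 35.4] 46.3 59.9
large (619, 123.6) [615.3 123.2] [52. 51.] 50.1 70.1
tee (615, -112.8) [ 612.4 -112.1] [69.5 72.8] 13.4 45.1
elbow (557.8, -363) [ 557.  -361.9] [76.1 51.6] 89.4 44.5
```

View pics/end.png

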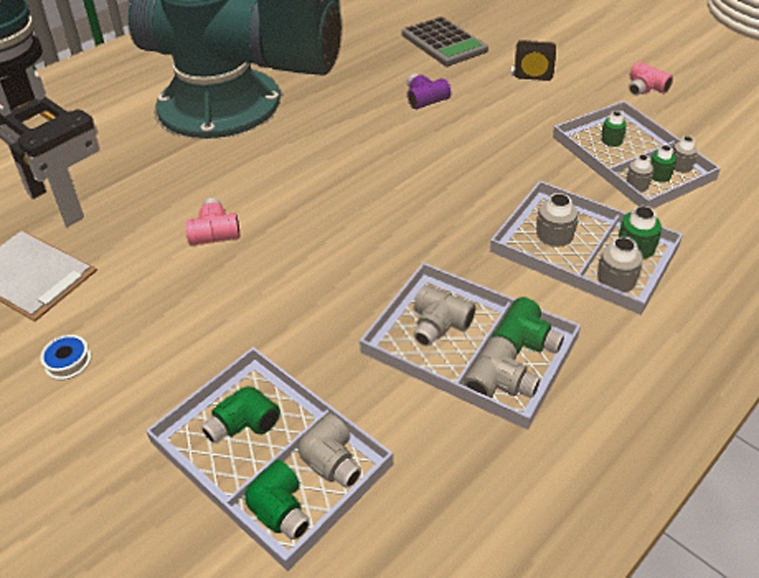

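The final view shows all four parts lying flat in the front compartments of their matching trays: elbow (235,410), tee (443,308), large adaptor (557,218) and small adaptor (614,128). The seal tape at (65,355) and tape measure at (535,60) are untouched.

```bash
python3 -c "from workcell import *; print(finish_job())"
```

```text
the job is handed in; nothing more can be done
None
```

All four fittings were set down, each in the front compartment of its own tray (off-centre by up to about 5 mm on camera), and the job is handed in at about 30 s. One hiccup: the first descent on the small adaptor stopped on its thread because the fingertips sat about 34 mm higher than the stated tool geometry implied, which I corrected for from then on.

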